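Load the picking carton and set its flap to the picking angle

TASK

One of the two side-loading cartons on the plywood deck has a flat blue stock box sticking out of its open end and its top flap thrown back. Push that box fully home into the carton, then fold that carton's flap forward to the same slope as the flap of the neighbouring, already loaded carton, and leave it standing there. Leave the neighbour's flap and the other things on the bench alone.

Things in the scene. Friction and masses are not known exactly. Their poses are not given: they have to be found in the camera images.
- carton: Cardboard carton to work on, fixed: 140 (x) x 158 (y) x 75 mm high, walls and floor 4 mm, no wall at its +y end (where the stock box sticks out), closed at its -y end. Origin at the centre of its underside, on a 12 mm plywood deck; z up. Its flap hinges on the top of its +x wall.
- stock_box: Flat blue stock box, loose, 124 (x) x 150 (y) x 45 mm high, 0.35 to 0.7 kg. Origin: centre of its underside. It lies on the carton floor, axes nearly parallel to the carton's, 4 mm play each side, sticking out 21 to 56 mm at the carton's +y end. Fully home (inner end against the closed end) its origin is at y = 0 in the carton's frame, its outer face 4 mm inside the carton's end.
- flap (a joint): Fold angle of the work carton's flap, a stiff cardboard panel 136 mm long from hinge to free edge, 156 mm wide (y), 5 mm thick. 0 = shut, level over the carton; 1.571 = upright; greater = thrown back towards +x (limit 2.4). The crease is stiff: the flap stays where it is left, 1.5 N at its edge folds it. Starts at 1.75 to 2.15.
- flap_hinge (a point): Middle of the work flap's hinge line, which runs along the carton's y: 68 mm towards +x from the carton's origin and 77.5 mm above it. Turns with the flap: x along the panel from free edge to hinge, z out of the panel's outer face (up when shut, to +x when upright).
- flap_edge (a point): Middle of the work flap's free edge, at mid-thickness; same axes as flap_hinge.
- ref_carton: The neighbouring carton, identical, fixed on the same deck with the same heading, about 0.4 m to the left or right; already loaded with a blue box fully inside. Origin at the centre of its underside..
- ref_flap (a joint): Fold angle of the neighbour's flap, same meaning as joint flap; it stands at 0.5 to 1.25 and gives the angle to match.
- ref_flap_edge (a point): Middle of the neighbour flap's free edge; axes as for flap_edge.
- bearing: Bystander: loose steel bearing ring, 90 mm across, 26 mm high, lying behind the deck. Origin at the centre of its underside.
- tape_roll: Bystander: loose clear roll of tape, 100 mm across, 48 mm high, lying behind the deck. Origin at the centre of its underside.
- stock_bin: Bystander: loose black open bin 160 x 100 x 70 mm, to the right of the deck. Origin at the centre of its underside.

How it is judged:
On the way, in this order (a step that is already met when the one before it is completed fails the run):
1. the stock box is pushed fully home (within 4 mm of the carton's closed end, lying flat) while the carton's flap is still thrown back past upright (y of stock_box in the frame of carton between -0.008 and 0.004 m and z of stock_box in the frame of carton below 0.01 m and angle between stock_box's own z axis and vertical below 0.06 rad and value of joint flap above 1.6 rad), for 0.2 s.
2. the carton's flap is folded to the neighbour's angle, within 0.07 rad (4 degrees) (angle between the x axis of flap_edge and the x axis of ref_flap_edge, either way round below 0.07 rad), for 0.2 s.
At the end, for the whole second after the job is handed in: The stock box lies flat and fully home in the carton (within 4 mm of its closed end), the carton's flap stands still and untouched at the same fold angle as the neighbour's flap, within 0.07 rad (4 degrees), and the robot touches nothing (y of stock_box in the frame of carton between -0.008 and 0.004 m and z of stock_box in the frame of carton below 0.01 m and angle between stock_box's own z axis and vertical below 0.06 rad and angle between the x axis of flap_edge and the x axis of ref_flap_edge, either way round below 0.07 rad and velocity of joint flap between -0.05 and 0.05 rad/s and linear speed of stock_box below 0.02 m/s).
It fails at once if the neighbour's flap is moved: its free edge shifts by more than 5 mm (distance of ref_flap_edge from where it was at the start of the episode above 0.005 m).
It fails at once if the bearing, the tape roll or the stock bin is moved by more than 15 mm (distance of any of bearing, tape_roll, stock_bin from where it was at the start of the episode above 0.015 m).
It also fails if it takes over 54 s, if anything falls off the work surface, if the arm or the gripper's body presses on something with over 40 N, if the wrist force passes 120 N, or if a joint passes its speed limit or range.

ROBOT

A 6-joint arm with a two-finger parallel gripper is mounted at the origin on the work surface. World frame = base frame: x ahead of the robot, y to its left, z up, the work surface at z = 0. Lengths are in m, angles in rad, forces in N, time in s.
With the tool pointing down it reaches from about 0.25 to 0.725 m from the base axis. Payload 4 kg.
Tool frame: the origin (TCP) lies on the centre line of the jaws, within the pads' length; the fingertips stand 22 mm ahead of it and the grasp point (between the pads) lies 3 mm ahead of it (bot.tip_reach is the distance from the TCP to the fingertips, in m); z points along the fingers, y is the line along which they close (so a half turn about z gives the same grasp; the last joint's range is limited). The gripper opens to 85 mm and grips with 20 to 120 N. Pads are 22 mm wide; open, the fingers measure 114 mm over their backs; the gripper's body (76 mm by 85 mm) begins 54 mm behind the grasp point. The pads swing forward as they close: fully open they stand 13 mm farther back than shut.
Start: joints at [1.203, 0.241, 0.005, 1.335, 0, 1.571], TCP at [0.18, 0.467, 0.253] pointing down, gripper open.
Joint ranges: [-2.72, 2.72], [-1.05, 1.87], [-1.09, 1.28], [-1.99, 2.15], [-1.42, 1.44], [-3.14, 3.14]. Speed limits (rad/s): [2.79, 2.79, 3.14, 3.14, 3.14, 3.14].

INTERFACE

Orientations are given as a unit quaternion [x, y, z, w].
In Python, from workcell import bot gives the robot as it stands. The module is installed in compiled form; this text tells all that it offers.
- The arm moves only by the tool apply_moves, never from a script. Its argument "commands" is a list of rows, each a list of 4 numbers: the shift along the tool's x, y, z scaled (see below), then the turn about the tool's z scaled (see below). In form: [[tx, ty, tz, roll], ...]. A call has exactly 5 rows; each row shifts and turns the commanded pose from where the row before left it, along the tool's axes as they then stand; what a row does not reach is not made up. The controller multiplies each number of a shift by 20 mm and each number of a turn by 60 degrees. A row lasts 1/12 s, in which the tool goes at most 41.7 mm and 7.16 degrees, less where a joint would pass 70% of its speed; a pose out of reach is approached as far as the arm can. A call with a number of a shift or a turn outside -1 to 1 is refused whole. A call with a gripper value outside its range is refused whole. "claw" is the closure, from 0 (fully open) to 1 (shut), set as the call begins (left out, the last holds). The fingers move at their own pace and stop on an object; the grip force is fixed at half the most. Time passes only in rows, so rows that do not move let the fingers close, or fill a call up. It gives the time, the measured TCP pose, the force, the opening and the grip force at its end, in the units of the state.
- bot.get_obs(): the state, without advancing time (a new reading comes with each control period).
- bot.camera(name): name is "scene" or "top"; returns a dict with "image" (384x512x3 uint8, blue, green, red), "camera_matrix" (3x3 intrinsics, pixels), "R" (3x3) and "t" (3): a world point X has camera coordinates R X + t. Camera axes: x right, y down, z forward; pixel columns grow to the right and rows downward; lengths in m; the calibration is good to about 2 mm. A picture is of the moment at which its call begins. There is no depth.
- bot.job_done(): hands the job in; it is judged then, once.
The state is a dict: "clock": time; "joint_pos": joint angles; "joint_vel": joint speeds; "tau": joint torques, N m; "eef_pos": TCP position; "tool_rot": TCP orientation; "ft_force": force on the tool from outside, world axes, zero at the start; "ft_torque": the same for the moment, N m; "grip_width": finger opening in m; "grasp_force": force on a finger pad.
Only numpy, scipy, OpenCV 4.12 (cv2) and the standard library are available. Lean on these libraries where they do the work, as an engineer would, in place of code of your own. Each camera call takes 0.05 s, during which the arm holds its last target. There are 200 camera calls.

## Working session

There is one attempt and no reset: what is moved stays moved. The work goes in short steps, Python scripts to look and compute and a tool call to move; the robot and the scene stay as the last step left them, time stands still between calls to the robot, and variables do not carry over. Pictures are saved under pics/ and viewed, at most 10 in all, crops included, and the job is handed in when it is done.

Besides the shell and the picture viewer there is one more tool, called as name([rows], argument=value, ...), one row to a line, values as JSON. apply_moves: Moves the arm, as the interface text tells. Shifts and turns lie within -1 to 1; 1 stands for 20 mm of shift or 60 degrees of turn. Its arguments: {"type":"object","properties":{"commands":{"type":"array","items":{"type":"array","items":{"type":"number","minimum":-1,"maximum":1}}},"claw":{"type":"number"}},"required":["commands"]}

```bash
mkdir -p pics; python3 - <<'E'
from workcell import bot
import cv2,pickle
d={}
for n in("scene","top"):
    c=bot.camera(n);cv2.imwrite(f"pics/{n}0.png",c["image"]);d[n]={k:c[k] for k in("camera_matrix","R","t")}
    print(n,c["camera_matrix"].tolist(),(-c["R"].T@c["t"]).round(3),c["R"].round(2).tolist())
pickle.dump(d,open("cal.pkl","wb"))
o=bot.get_obs();print(o["clock"],o["eef_pos"],o["tool_rot"],bot.tip_reach,o["ft_force"])
E
```

```text
scene [[423.4763914735277, 0.0, 257.31992901551985], [0.0, 423.4763914735277, 192.84546956531298], [0.0, 0.0, 1.0]] [1.491 0.16  1.013] [[-0.31, 0.95, -0.0], [0.67, 0.21, -0.71], [-0.68, -0.22, -0.7]]
top [[431.61919854277403, 0.0, 255.29118437925453], [0.0, 431.61919854277403, 192.40665124522533], [0.0, 0.0, 1.0]] [ 0.293 -0.137  1.312] [[0.1, -0.99, 0.0], [-0.97, -0.1, -0.2], [0.2, 0.02, -0.98]]
0.1 [0.17960311 0.46607594 0.25250679] [ 1.82867654e-01  9.83137100e-01 -9.13272595e-04 -1.72986659e-04] 0.022 [-0.53708751  0.22047323  0.31720711]
```

View pics/scene0.png

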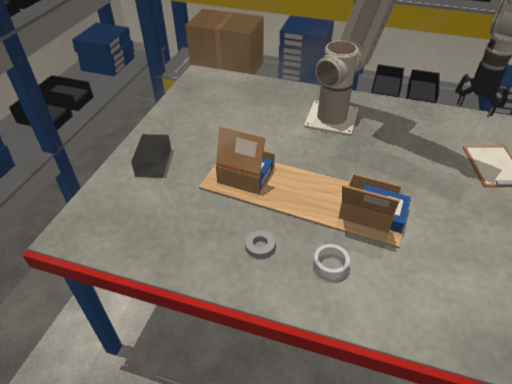

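View pics/top0.png

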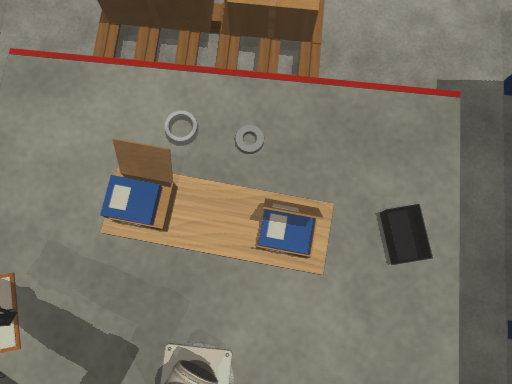

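Scene view: the work carton is on the left (top view ~(140,200)), box sticking out to +y, flap thrown back towards +x. The neighbour is at about (288,230), with its flap leaning. I'll zoom in on both.

```bash
python3 - <<'E'
import cv2,numpy as np
t=cv2.imread("pics/top0.png");s=cv2.imread("pics/scene0.png")
def z(i,c,r,w=80,h=110):return cv2.resize(i[r:r+h,c:c+w],None,fx=5,fy=5,interpolation=cv2.INTER_CUBIC)
cv2.imwrite("pics/zt.png",np.hstack([z(t,97,132),z(t,250,185)]))
cv2.imwrite("pics/zs.png",np.hstack([z(s,335,165),z(s,205,115)]))
E
```

```text
(no output)
```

View pics/zt.png

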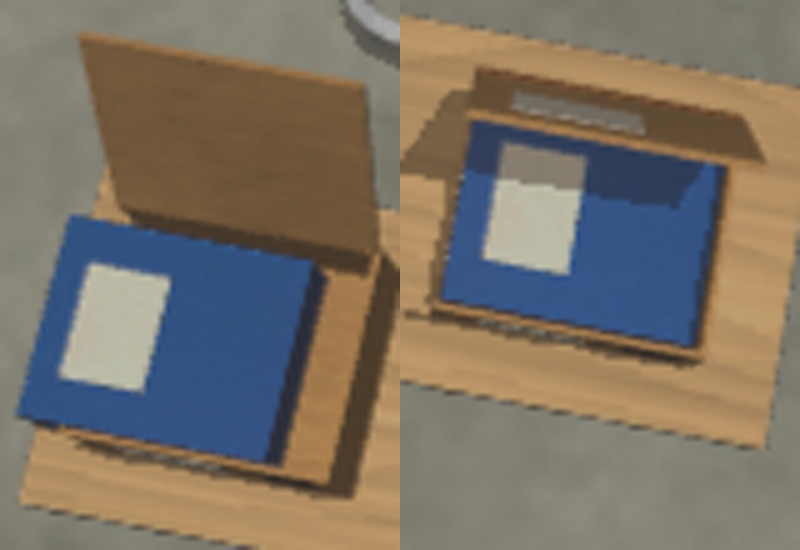

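View pics/zs.png

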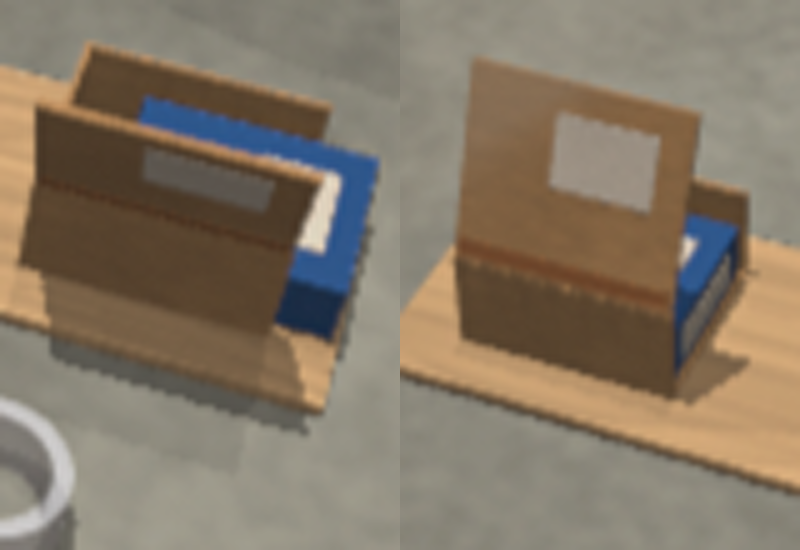

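Top zoom: work flap free edge (81,37)–(365,87), box top corners (72,215),(20,415),(325,262),(278,465), ref free edge (470,115)–(765,161). Scene zoom: work free edge (38,105)–(322,178), ref free edge (472,60)–(700,115), ref base corners (462,338),(678,398). I'll fit the model to these.

```bash
cat > fit.py <<'E'
import numpy as np,pickle
from scipy.optimize import least_squares
C=pickle.load(open("cal.pkl","rb"))
def proj(n,X):
    c=C[n];p=c["camera_matrix"]@(c["R"]@X+c["t"]);return p[:2]/p[2]
def world(x,y,yaw,p):
    c,s=np.cos(yaw),np.sin(yaw);return np.array([x+c*p[0]-s*p[1],y+s*p[0]+c*p[1],.012+p[2]])
def flap(a,u,v,n):  # u along from hinge, v in y, n along outer normal
    return np.array([.068-u*np.cos(a)+n*np.sin(a),v,.0775+u*np.sin(a)+n*np.cos(a)])
L,W,H,h=.136,.078,.075,.0025
O={"tw":("top",97,132),"tr":("top",170,185),"sw":("scene",335,165),"sr":("scene",125,115)}
# view, zoom px, kind, args
M=[("tw",(81,37),"f",(L,W,0)),("tw",(365,87),"f",(L,-W,0)),
("tw",(72,215),"b",(.062,.075,.045)),("tw",(20,415),"b",(-.062,.075,.045)),("tw",(325,262),"b",(.062,-.075,.045)),("tw",(278,465),"b",(-.062,-.075,.045)),
("tw",(352,497),"c",(-.07,-.079,0)),
("sw",(38,105),"f",(L,-W,h)),("sw",(322,178),"f",(L,W,h)),("sw",(90,43),"c",(-.07,-.079,H)),("sw",(330,103),"c",(-.07,.079,H)),
("sw",(22,265),"c",(.07,-.079,0)),("sw",(272,332),"c",(.07,.079,0)),
("sw",(378,158),"b",(-.062,.075,.045)),("sw",(345,292),"b",(.062,.075,.045)),("sw",(333,337),"b",(.062,.075,0)),
("tr",(470,115),"F",(L,W,0)),("tr",(765,161),"F",(L,-W,0)),("tr",(702,360),"C",(-.07,-.079,0)),
("sr",(472,60),"F",(L,-W,h)),("sr",(700,115),"F",(L,W,h)),("sr",(462,338),"C",(.07,-.079,0)),("sr",(678,398),"C",(.07,.079,0)),("sr",(748,190),"C",(-.07,.079,H))]
def pt(p,k,a):
    x,y,yaw,al,bx,by,byaw,rx,ry,ra=p
    if k=="f":return world(x,y,yaw,flap(al,*a))
    if k=="c":return world(x,y,yaw,a)
    if k=="b":
        c,s=np.cos(byaw),np.sin(byaw);return world(x,y,yaw,(bx+c*a[0]-s*a[1],by+s*a[0]+c*a[1],.004+a[2]))
    return world(rx,ry,yaw,flap(ra,*a) if k=="F" else a)
def res(p):
    r=[]
    for v,z,k,a in M:
        n,c,w=O[v];r+=list(proj(n,pt(p,k,a))-((np.array(z)+.5)/5-.5+(c,w)))
    return np.array(r)
if __name__=="__main__":
    s=least_squares(res,[.45,.25,-.1,1.9,0,.04,0,.4,-.15,1.],loss="soft_l1")
    print(s.x.round(4).tolist());print("sd",(np.sqrt(np.diag(np.linalg.inv(s.jac.T@s.jac)))*.4).round(4))
    for m,e in zip(M,res(s.x).reshape(-1,2).round(1)):print(m[0],m[2],m[3],e)
    np.save("fit.npy",s.x)
    p=s.x
    print("edge",[world(*p[:3],flap(p[3],L,v,0)).round(3).tolist() for v in(W,-W)],"boxend",pt(p,"b",(0,.075,.022)).round(3), "refedge",[pt(p,"F",(L,v,0)).round(3).tolist() for v in(W,-W)])
E
python3 fit.py
```

```text
[0.4898, 0.2096, -0.0718, 2.0549, 0.001, 0.0378, -0.0113, 0.4565, -0.218, 1.2188]
sd [0.0008 0.0005 0.0037 0.0075 0.001  0.0008 0.0072 0.0009 0.0005 0.0096]
tw f (0.136, 0.078, 0) [-1.1 -0.1]
tw f (0.136, -0.078, 0) [-0.8 -0.3]
tw b (0.062, 0.075, 0.045) [ 0.1 -0.1]
tw b (-0.062, 0.075, 0.045) [-0.1  0.4]
tw b (0.062, -0.075, 0.045) [-1.3 -0.4]
tw b (-0.062, -0.075, 0.045) [-1.7 -0.2]
tw c (-0.07, -0.079, 0) [0.5 0.6]
sw f (0.136, -0.078, 0.0025) [-0.2 -0. ]
sw f (0.136, 0.078, 0.0025) [0.8 0.4]
sw c (-0.07, -0.079, 0.075) [-1.  -0.7]
sw c (-0.07, 0.079, 0.075) [ 0.2 -0.3]
sw c (0.07, -0.079, 0) [-1.  -0.1]
sw c (0.07, 0.079, 0) [-0.7  0.7]
sw b (-0.062, 0.075, 0.045) [-0.7 -0.6]
sw b (0.062, 0.075, 0.045) [-0.2 -0.3]
sw b (0.062, 0.075, 0) [-1.4  0.5]
tr F (0.136, 0.078, 0) [-0.8 -0.6]
tr F (0.136, -0.078, 0) [0.2 0.6]
tr C (-0.07, -0.079, 0) [-2.   0.7]
sr F (0.136, -0.078, 0.0025) [-0.3 -0.3]
sr F (0.136, 0.078, 0.0025) [-0.2 -0.3]
sr C (0.07, -0.079, 0) [-0.4  0.5]
sr C (0.07, 0.079, 0) [-1.1  0.5]
sr C (-0.07, 0.079, 0.075) [-0.  0.]
edge [[0.626, 0.278, 0.21], [0.615, 0.122, 0.21]] boxend [0.5   0.322 0.038] refedge [[0.483, -0.142, 0.217], [0.472, -0.297, 0.217]]
```

Fit is within about 1 px. Work flap is at 2.05 rad, ref at 1.22 rad, and the box sticks out about 34 mm. First I'll align the roll with the carton and shut the jaws.

apply_moves([
  [0,0,0,-0.095],
  [0,0,0,-0.095],
  [0,0,0,-0.093],
  [-1,0,0,0],
  [-1,0,0,0],
], claw=1)

```text
clock: 0.52
eef_pos: [0.2192, 0.4636, 0.2529]
tool_rot: [0.034, 0.999, -0.0, -0.0]
ft_force: [-0.2, 0.7, -0.4]
grip_width: 0.0255
grasp_force: 0.0
```

apply_moves([
  [-1,-0.2,0,0],
  [-1,-0.2,0,0],
  [-1,-0.2,0,0],
  [-1,-0.2,0,0],
  [-1,-0.2,0,0],
])

```text
clock: 0.93
eef_pos: [0.3187, 0.436, 0.2527]
tool_rot: [0.036, 0.999, -0.0, -0.0]
ft_force: [1.0, -0.1, 0.3]
grip_width: 0.0001
grasp_force: 0.0
```

apply_moves([
  [-1,-0.2,0,0],
  [-1,-0.2,0,0],
  [-1,-0.2,0,0],
  [-1,-0.2,0,0],
  [-1,-0.2,0,0],
])

```text
clock: 1.35
eef_pos: [0.417, 0.4089, 0.2526]
tool_rot: [0.036, 0.999, -0.0, -0.0]
ft_force: [0.2, 0.9, -0.7]
grip_width: -0.0002
grasp_force: 0.0
```

```bash
cat > st.py <<'E'
from workcell import bot
import numpy as np
from scipy.spatial.transform import Rotation as R
p=np.load("fit.npy");o=bot.get_obs();e=np.array(o["eef_pos"]);c,s=np.cos(p[2]),np.sin(p[2]);d=e[:2]-p[:2]
q=R.from_quat(o["tool_rot"]).as_matrix()
print(o["clock"],"carton xy mm",(1e3*(c*d[0]+s*d[1])).round(1),(1e3*(-s*d[0]+c*d[1])).round(1),"z",e[2].round(4),"tool y deg",np.degrees(np.arctan2(q[1,1],q[0,1])).round(2),"F",np.round(o["ft_force"],1))
E
python3 st.py
```

```text
1.35 carton xy mm -86.9 193.6 z 0.2526 tool y deg 85.9 F [ 0.2  0.9 -0.7]
```

apply_moves([
  [-0.88,-0.3,0,0],
  [-0.88,-0.3,0,0],
  [-0.88,-0.3,0,0],
  [-0.88,-0.3,0,0],
  [-0.88,-0.2,0,0],
])

```text
clock: 1.77
eef_pos: [0.5027, 0.3745, 0.2526]
tool_rot: [0.036, 0.999, -0.001, -0.001]
ft_force: [-0.2, 0.1, -0.0]
grip_width: 0.0
grasp_force: 0.0
```

apply_moves([
  [0,0,1,0],
  [0,0,1,0],
  [0,0,1,0],
  [0,0,1,0],
  [0,0,1,0],
])

```text
clock: 2.18
eef_pos: [0.5018, 0.3749, 0.1517]
tool_rot: [0.036, 0.999, -0.0, -0.001]
ft_force: [-0.6, -0.4, -0.4]
grip_width: -0.0001
grasp_force: 0.0
```

apply_moves([
  [0,0,1,0],
  [0,0,1,0],
  [0,0,1,0],
  [0,0,1,0],
  [0,0,0.9,0],
])

```text
clock: 2.6
eef_pos: [0.5014, 0.3748, 0.0533]
tool_rot: [0.036, 0.999, -0.001, -0.001]
ft_force: [-0.9, -0.8, -0.2]
grip_width: -0.0003
grasp_force: 0.0
```

apply_moves([
  [0,-0.4,0,0],
  [0,-0.4,0,0],
  [0,-0.4,0,0],
  [0,-0.4,0,0],
  [0,-0.4,0,0],
])

```text
clock: 3.02
eef_pos: [0.5001, 0.3355, 0.057]
tool_rot: [0.036, 0.999, 0.002, 0.001]
ft_force: [-0.4, 5.2, -1.0]
grip_width: 0.0
grasp_force: 2.1
```

```bash
python3 st.py
```

```text
3.0167 carton xy mm 1.2 126.3 z 0.057 tool y deg 85.89 F [-0.4  5.2 -1. ]
```

Contact, 5 N. Pushing on gently.

apply_moves([
  [0,-0.25,0,0],
  [0,-0.25,0,0],
  [0,-0.25,0,0],
  [0,-0.25,0,0],
  [0,-0.25,0,0],
])

```text
clock: 3.43
eef_pos: [0.4986, 0.3121, 0.0569]
tool_rot: [0.035, 0.999, 0.002, 0.001]
ft_force: [0.0, 5.8, 3.1]
grip_width: -0.0002
grasp_force: 2.9
```

apply_moves([
  [0,-0.1,0,0],
  [0,-0.1,0,0],
  [0,-0.1,0,0],
  [0,-0.1,0,0],
  [0,-0.1,0,0],
])

```text
clock: 3.85
eef_pos: [0.4979, 0.3024, 0.0569]
tool_rot: [0.035, 0.999, 0.002, 0.001]
ft_force: [0.1, 5.5, 2.6]
grip_width: 0.0
grasp_force: 3.1
```

```bash
python3 st.py
```

```text
3.85 carton xy mm 1.4 93.2 z 0.0569 tool y deg 85.97 F [0.1 5.5 2.6]
```

apply_moves([
  [0,-0.08,0,0],
  [0,-0.08,0,0],
  [0,-0.08,0,0],
  [0,0,0,0],
  [0,0,0,0],
])

```text
clock: 4.27
eef_pos: [0.4978, 0.2978, 0.057]
tool_rot: [0.035, 0.999, 0.002, 0.002]
ft_force: [0.8, 6.0, 2.0]
grip_width: 0.0005
grasp_force: 3.3
```

```bash
python3 st.py
```

```text
4.2667 carton xy mm 1.6 88.6 z 0.057 tool y deg 85.96 F [0.8 6.  2. ]
```

apply_moves([
  [0,-0.08,0,0],
  [0,-0.08,0,0],
  [0,-0.08,0,0],
  [0,0,0,0],
  [0,0,0,0],
])

```text
clock: 4.68
eef_pos: [0.4985, 0.2973, 0.0573]
tool_rot: [0.034, 0.999, 0.007, 0.003]
ft_force: [2.2, 15.9, -3.3]
grip_width: 0.0001
grasp_force: 8.5
```

```bash
python3 st.py
```

```text
4.6833 carton xy mm 2.3 88.1 z 0.0573 tool y deg 86.1 F [ 2.2 15.9 -3.3]
```

The force step at y=88 mm matches the fully home position. I'll back off and take a look.

apply_moves([
  [0,0.5,0,0],
  [0,0.8,0,0],
  [0,0.8,-0.3,0],
  [0,0,-1,0],
  [0,0,-1,0],
])

```text
clock: 5.1
eef_pos: [0.4977, 0.3321, 0.1003]
tool_rot: [0.035, 0.999, -0.002, -0.001]
ft_force: [0.8, 0.2, -0.6]
grip_width: 0.0002
grasp_force: 0.0
```

apply_moves([
  [0,0,-1,0],
  [0,0,-1,0],
  [0,0,-1,0],
  [0,0,-1,0],
  [0,0,-1,0],
])

```text
clock: 5.52
eef_pos: [0.4986, 0.3316, 0.2021]
tool_rot: [0.036, 0.999, -0.001, -0.0]
ft_force: [0.4, 0.4, -0.2]
grip_width: 0.0002
grasp_force: 0.0
```

apply_moves([
  [0,0,-1,0],
  [0,0,-1,0],
  [0,0,-1,0],
  [0,0,-1,0],
  [0,0,0,0],
])

```text
clock: 5.93
eef_pos: [0.5003, 0.3328, 0.2859]
tool_rot: [0.036, 0.999, 0.001, 0.003]
ft_force: [-0.0, 0.8, 0.9]
grip_width: -0.0
grasp_force: 0.0
```

```bash
python3 st.py; python3 - <<'E'
from workcell import bot
import cv2,numpy as np
def z(i,c,r,w=80,h=110):return cv2.resize(i[r:r+h,c:c+w],None,fx=5,fy=5,interpolation=cv2.INTER_CUBIC)
cv2.imwrite("pics/home.png",np.hstack([z(bot.camera("top")["image"],97,132),z(bot.camera("scene")["image"],335,165)]))
E
```

```text
5.9333 carton xy mm 1.6 123.6 z 0.2859 tool y deg 85.88 F [-0.   0.8  0.9]
```

View pics/home.png

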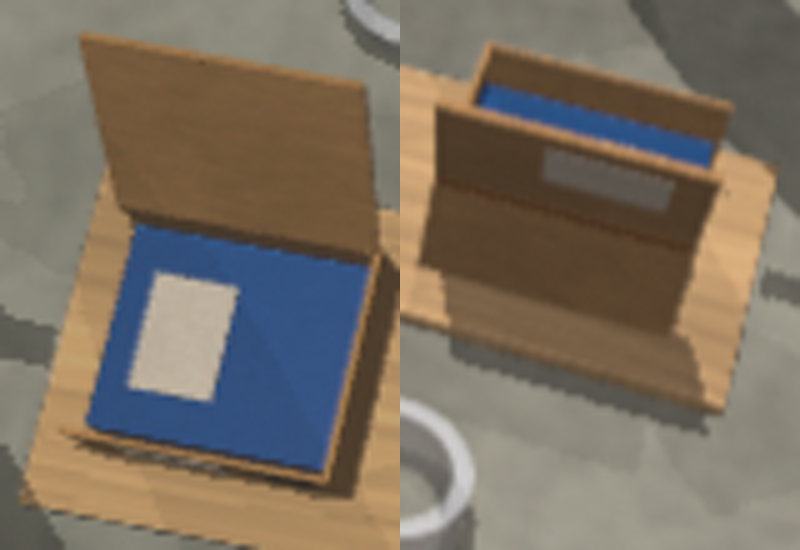

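The box is fully home: blue fills up to the closed end at zoom (370,265)–(325,470), and the flap is unmoved. Now going over the flap to its +x side.

apply_moves([
  [-0.8,-0.6,0,0],
  [-0.8,-0.6,0,0],
  [-0.8,-0.6,0,0],
  [-0.8,-0.6,0,0],
  [-0.8,-0.6,0,0],
])

```text
clock: 6.45
eef_pos: [0.5743, 0.2659, 0.279]
tool_rot: [0.036, 0.999, -0.001, -0.002]
ft_force: [0.6, 0.2, 0.2]
grip_width: -0.0003
grasp_force: 0.0
```

apply_moves([
  [-0.8,-0.6,0,0],
  [-0.8,-0.6,0,0],
  [-0.8,-0.6,0,0],
  [-0.8,-0.6,0,0],
  [-0.8,-0.6,0,0],
])

```text
clock: 6.87
eef_pos: [0.6499, 0.2004, 0.2788]
tool_rot: [0.036, 0.999, -0.001, -0.002]
ft_force: [0.3, -0.8, -0.2]
grip_width: 0.0001
grasp_force: 0.0
```

```bash
python3 st.py
```

```text
6.8667 carton xy mm 160.3 2.3 z 0.2788 tool y deg 85.89 F [ 0.3 -0.8 -0.2]
```

apply_moves([
  [0,0,0.92,0],
  [0,0,0.92,0],
  [0,0,0.92,0],
  [0,0,0.92,0],
  [0,0,0.92,0],
])

```text
clock: 7.28
eef_pos: [0.6488, 0.2007, 0.1859]
tool_rot: [0.036, 0.999, -0.001, -0.002]
ft_force: [0.4, 0.2, -0.8]
grip_width: 0.0002
grasp_force: 0.0
```

apply_moves([
  [0.5,0,0,0],
  [0.5,0,0,0],
  [0.5,0,0,0],
  [0.5,0,0,0],
  [0.5,0,0,0],
])

```text
clock: 7.7
eef_pos: [0.5991, 0.2045, 0.1872]
tool_rot: [0.036, 0.999, -0.001, -0.001]
ft_force: [2.0, 0.0, 0.4]
grip_width: 0.0001
grasp_force: 0.0
```

apply_moves([
  [0.4,0,0,0],
  [0.4,0,0,0],
  [0.4,0,0,0],
  [0.4,0,0,0],
  [0.4,0,0,0],
])

```text
clock: 8.12
eef_pos: [0.5596, 0.2078, 0.1885]
tool_rot: [0.036, 0.999, -0.001, -0.0]
ft_force: [2.4, 0.1, -0.8]
grip_width: 0.0001
grasp_force: 1.1
```

```bash
python3 st.py
```

```text
8.1167 carton xy mm 69.7 3.2 z 0.1885 tool y deg 85.89 F [ 2.4  0.1 -0.8]
```

apply_moves([
  [0.12,0,0,0],
  [0.12,0,0,0],
  [0.12,0,0,0],
  [0.12,0,0,0],
  [0,0,0,0],
])

```text
clock: 8.53
eef_pos: [0.5505, 0.2089, 0.1894]
tool_rot: [0.036, 0.999, 0.0, -0.0]
ft_force: [0.7, -0.1, -0.8]
grip_width: -0.0001
grasp_force: 0.4
```

```bash
python3 st.py; cat > pic.py <<'E'
from workcell import bot
import cv2,numpy as np,sys
def z(i,c,r,w=80,h=110):return cv2.resize(i[r:r+h,c:c+w],None,fx=5,fy=5,interpolation=cv2.INTER_CUBIC)
cv2.imwrite(sys.argv[1],np.hstack([z(bot.camera("top")["image"],97,132),z(bot.camera("scene")["image"],335,135)]))
E
python3 pic.py pics/f1.png
```

```text
8.5333 carton xy mm 60.5 3.6 z 0.1894 tool y deg 85.91 F [ 0.7 -0.1 -0.8]
```

View pics/f1.png

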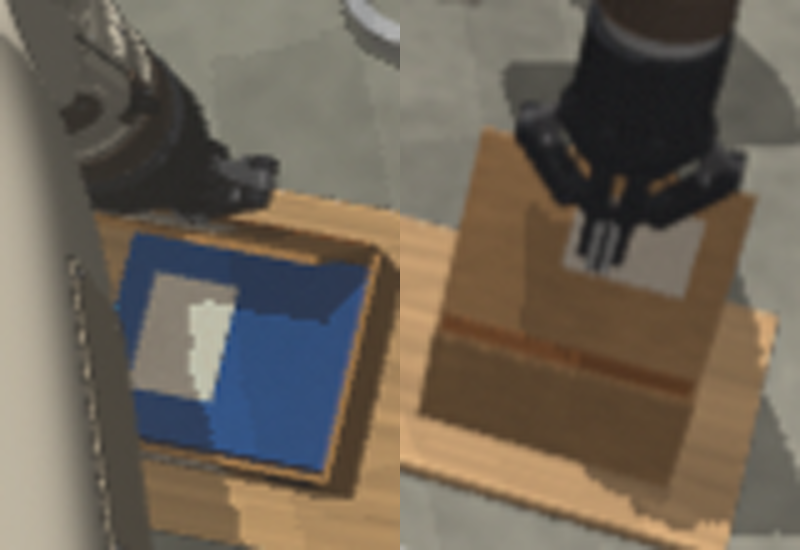

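Scene: work free-edge corners at zoom (482,130) and (755,195). In the top view the -y corner is near (318,262). Solving for the angle from these.

```bash
cat > ang.py <<'E'
from fit import *
p=np.load("fit.npy")
def solve(ms):
    # ms: (cam,(col0,row0),zoom px,(u,v,n)); per-view residual bias ~ from base fit
    f=lambda a:np.concatenate([proj(n,world(*p[:3],flap(a[0],*g)))-((np.array(z)+.5)/5-.5+o) for n,o,z,g in ms])
    s=least_squares(f,[1.3],loss="soft_l1");return s.x[0],f(s.x).round(1)
E
python3 - <<'E'
from ang import *
S=(335,135)
print(solve([("scene",S,(82,130),(L,-W,h)),("scene",S,(355,195),(L,W,h))]),solve([("top",(97,132),(318,262),(L,-W,0))]))
E
```

```text
(np.float64(1.3046385054790899), array([-0.1, -0.2,  0.6,  0.2])) (np.float64(1.296911149495574), array([-0.4, -0.1]))
```

apply_moves([
  [0.09,0,0,0],
  [0.09,0,0,0],
  [0.09,0,0,0],
  [0.06,0,0,0],
  [0,0,0,0],
])

```text
clock: 9.05
eef_pos: [0.5438, 0.2093, 0.1894]
tool_rot: [0.036, 0.999, 0.0, -0.0]
ft_force: [1.8, -0.8, -0.6]
grip_width: 0.0
grasp_force: 0.6
```

apply_moves([
  [0,0,0,0],
  [0,0,0,0],
  [0,0,0,0],
  [-0.3,0,0,0],
  [-0.6,0,-0.5,0],
])

```text
clock: 9.47
eef_pos: [0.56, 0.2077, 0.1974]
tool_rot: [0.035, 0.999, -0.001, -0.003]
ft_force: [-0.4, 0.2, -1.1]
grip_width: 0.0001
grasp_force: 0.0
```

apply_moves([
  [-0.7,0,-0.7,0],
  [-0.7,0,-0.8,0],
  [-0.7,0,-1,0],
  [-0.7,0,-1,0],
  [0,0,-1,0],
])

```text
clock: 9.88
eef_pos: [0.6198, 0.2034, 0.2891]
tool_rot: [0.036, 0.999, -0.0, -0.0]
ft_force: [-0.5, 0.6, -0.4]
grip_width: -0.0
grasp_force: 0.0
```

```bash
python3 st.py;python3 pic.py pics/f2.png
```

```text
9.8833 carton xy mm 130.0 3.1 z 0.2891 tool y deg 85.84 F [-0.5  0.6 -0.4]
```

View pics/f2.png

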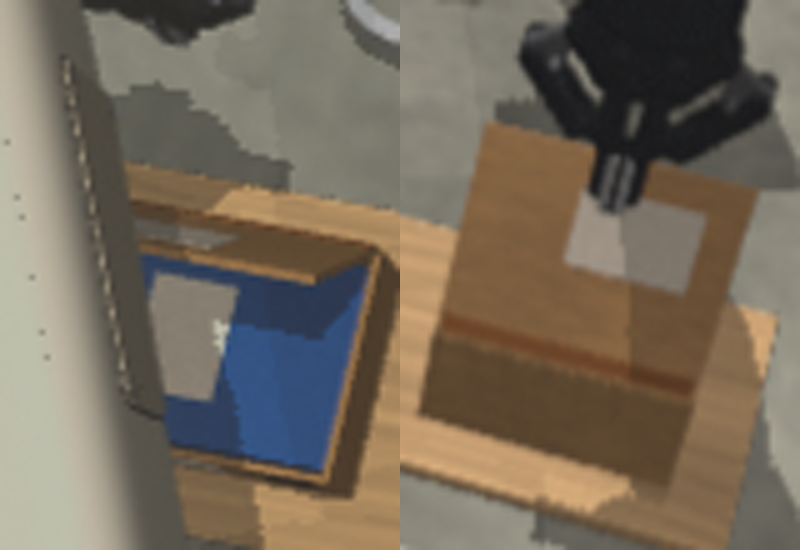

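The flap stands free. Scene corners at zoom (487,123) and (758,188), top -y corner at (317,281).

```bash
python3 - <<'E'
from ang import *
S=(335,135)
print(solve([("scene",S,(87,123),(L,-W,h)),("scene",S,(358,188),(L,W,h))]),solve([("top",(97,132),(317,281),(L,-W,0))]))
# ref from each view singly, same estimator
q=p.copy();p[:2]=q[7:9]
print(solve([("scene",(125,115),(472,60),(L,-W,h)),("scene",(125,115),(700,115),(L,W,h))]),solve([("top",(170,185),(765,161),(L,-W,0))]),solve([("top",(170,185),(470,115),(L,W,0))]))
E
```

```text
(np.float64(1.2197061843539463), array([-0.4, -0.2,  0.3,  0.1])) (np.float64(1.2236230743033238), array([-0.7, -0.1]))
(np.float64(1.217089566759557), array([-0.3, -0.3, -0.2, -0.3])) (np.float64(1.2288100992272222), array([0.3, 0.1])) (np.float64(1.2084470085763075), array([-0.9, -0.1]))
```

Both flaps are at about 1.22 rad in both views, and the arm is clear of everything. Handing in.

```bash
python3 -c "
from workcell import bot
print(bot.job_done())"
```

```text
the job is handed in; nothing more can be done
None
```

The job is handed in at about 10 s: the stock box is fully home and the flap stands free at about 1.22 rad, matching the neighbour's measured 1.22 rad, though the hand-in gave no verdict.

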